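# Close the shutter gearbox on its dowels and hold it pressed

## Task

Push the open drawer of the assembly jig fully home until it clicks in at its detent; only then pick up the gearbox cover that has two bores and set it flat and fully down over the two dowels of the lower gearbox half in that drawer, big bore on big dowel. Press the closed pair down against its springs until the lower half has sunk about 5 mm, half of its travel and not to the bottom, and finish there, still pressing and holding the pair together with the gripper. Leave everything else on the bench where it is.

Things in the scene. Friction and masses are not known exactly. Their poses are not given: they have to be found in the camera images.
- drawer (a joint): Slide of the jig's grey steel drawer, m: 0 = home at its stop, grows as it is out towards the robot side (starts 0.045-0.075). The jig, an open-topped dark steel shell 188 x 142 x 44 mm high, is fixed to the bench, turned up to 0.25 rad. A spring ball detent takes about 10 N to pass: it resists from 14 to 6 mm of opening, then snaps the drawer to 0 and keeps it there.
- drawer_pull (a point): Middle of the outer edge of the drawer's pull lip, the drawer's part nearest the robot, 54 mm above the bench; moves with the drawer. Lip: 70 mm wide, 8 mm high, 13 mm out from the front panel (142 mm wide, 18 to 62 mm above the bench). Axes: x points into the jig, the way the drawer is pushed home; y across; z up.
- lower (a joint): Sinking of the sprung lower gearbox half in the drawer, m: 0 = up, 0.010 = bottomed. It stays up under the cover's weight; a total load of about 8 N starts it and each further mm takes 2 N (about 18 N for 5 mm, including the cover's weight of about 4 N).
- dowel_big (a point): Foot of the big dowel on the upper (split) face of the lower half, 80 mm above the bench when up. The half is an open aluminium box 120 x 90 mm with two gears, in the drawer. Dowel: steel, 16 mm diameter, 22 mm tall, top 5 mm tapered. In the half's axes (this point's: x into the jig, y to its left, z up) at x -46, y +30 mm from its centre: a corner at the drawer's front.
- dowel_small (a point): Foot of the small dowel on the same face and with the same axes: 10 mm in diameter, 22 mm tall, tapered tip, at x +46, y -30 mm from the half's centre, the corner diagonally opposite at the back of the drawer.
- cover: Gearbox cover to fit: loose, aluminium, about 0.4 kg, right way up. Plate 120 (x) x 90 (y) x 16 mm, through bores in two opposite corners. Origin: centre of underside. Central lug on top, 44 mm (x) by 30 mm (y), up to 62 mm above the underside. Round boss, diameter 28, 12 mm high, at x +40, y +14 (small bore's end). Fitted: axes agree with the dowel points', dowels stand 6 mm out of its top.
- bore_big (a point): Centre of the cover's big through bore (18 mm in diameter) at the underside; x -46, y +30 mm from the cover's origin. Goes over the big dowel.
- bore_small (a point): Centre of the cover's small through bore (12 mm in diameter) at the underside; x +46, y -30 mm from the cover's origin. Goes over the small dowel.
- other_cover: A similar but smaller aluminium cover, 90 x 70 x 14 mm, lug 40 x 26 mm up to 44 mm high, with no bores and no round boss; it belongs to another machine and must be left alone. It and the right cover can lie in either of two places. Origin under its centre.
- tape_roll: Bystander: cardboard ring, 90 mm across, 45 mm high. Origin under its centre.
- screwdriver: Bystander: screwdriver lying along its x.
- wrench: Bystander: wrench lying along its x.
- spray_can: Bystander: white spray can, 64 mm across, 110 mm tall. Origin under its centre.
- screw_jar: Bystander: glass screw jar, 68 mm across, 75 mm tall. Origin under its centre.
- parts_bin: Bystander: blue open bin 160 x 110 x 60 mm with small steel parts. Origin under its centre.
Mind the look-alikes: they are no part of the job. Leave any red look-alike of the part that bears drawer alone.

How it is judged:
On the way, in this order (a step that is already met when the one before it is completed fails the run):
1. the drawer is fully home at its detent (value of joint drawer below 0.0025 m), for 0.2 s.
2. the cover sits down on both dowels, big bore on big dowel (distance between bore_big and dowel_big below 0.004 m and distance between bore_small and dowel_small below 0.004 m), for 0.2 s.
At the end, for the whole second after the job is handed in: The drawer is within 3 mm of home; each bore's centre is within 3 mm of the foot of its own dowel and the cover is flat on the split face within 0.03 rad; the gripper's fingers touch the cover with more than 2 N and keep the lower half pressed down by 2.5 to 8.5 mm (of 10), at rest (value of joint drawer below 0.003 m and distance between bore_big and dowel_big below 0.003 m and distance between bore_small and dowel_small below 0.003 m and angle between the z axis of cover and the z axis of dowel_big, either way round below 0.03 rad and value of joint lower between 0.0025 and 0.0085 m and contact force between the fingers and cover above 2 N and linear speed of cover below 0.01 m/s); the arm keeps its last pose, push and grip.
It fails at once if the other cover moved by more than 30 mm (distance of other_cover from where it was at the start of the episode above 0.03 m).
It fails at once if another thing on the bench moved by more than 30 mm (distance of any of tape_roll, screwdriver, wrench, spray_can, screw_jar, parts_bin from where it was at the start of the episode above 0.03 m).
It also fails if it takes over 67 s, if anything falls off the work surface, if the arm or the gripper's body presses on something with over 40 N, if the wrist force passes 120 N, or if a joint passes its speed limit or range.

## Robot

A 6-joint arm with a two-finger parallel gripper is mounted at the origin on the work surface. World frame = base frame: x ahead of the robot, y to its left, z up, the work surface at z = 0. Lengths are in m, angles in rad, forces in N, time in s.
With the tool pointing down it reaches from about 0.275 to 0.975 m from the base axis. Payload 8.4 kg.
Tool frame: the origin (TCP) lies midway between the tips of the shut fingers; the grasp point (between the pads) lies 19 mm behind it (manip.grip_depth is the z of the grasp point in the tool frame, in m); z points along the fingers, y is the direction in which the jaws open and shut (so a half turn about z gives the same grasp; the last joint's range is limited). The gripper opens to 92 mm and grips with 3 to 60 N. Pads are 20 mm wide; open, the fingers measure 128 mm over their backs; the gripper's body (75 mm by 189 mm) begins 69 mm behind the grasp point.
Start: joints at [-1.314, 0.353, 1.633, -0, 1.155, -0.002], TCP at [0.16, -0.604, 0.215] pointing down, gripper open.
Joint ranges: [-2.63, 2.63], [-0.92, 2.1], [0.06, 2.66], [-1.3, 4.44], [0, 2.69], [-3.02, 3.02]. Speed limits (rad/s): [2.22, 2.22, 2.79, 3.14, 3.14, 3.14].

## Interface

Orientations are given as a rotation vector (axis times angle).
In Python, from bench import manip gives the robot as it stands. The module is installed in compiled form; this text tells all that it offers.
- The arm moves only by the shell command python3 -m pendant 'ROWS' [OPENING] [FORCE]. ROWS is JSON, a list of rows, each an object with "slide": the shift along the tool's x, y, z in cm, a list of three; "twist": the turn about the tool's z in units of 6 degrees (1.0 is 6 degrees). In form: [{"slide": [tx, ty, tz], "twist": twist}, ...]. A call has 1 to 10 rows; each row is the pose to reach, as a shift and turn from the pose commanded when the call began, along the tool's axes at that moment; what a row does not reach only later rows make up. A row lasts 1/12 s, in which the tool goes at most 41.7 mm and 7.16 degrees, less where a joint would pass 70% of its speed; a pose out of reach is approached as far as the arm can. A call with a gripper value outside its range is refused whole. OPENING is the closure, from 0 (fully open) to 1 (shut), set as the call begins (- or left out, the last holds). The fingers move at their own pace and stop on an object; FORCE is the grip in N (left out, the last holds). Time passes only in rows, so rows that repeat a pose let the fingers close. It gives the time, the measured TCP pose, the force and the opening at its end, in the units of the state.
- manip.get_obs(): the state, without advancing time (a new reading comes with each control period).
- manip.get_image(name): name is "scene" or "top"; returns the picture (384x512x3 uint8, red, green, blue); there is no depth.
- manip.camera_params(name): a dict with "camera_matrix" (3x3 intrinsics, pixels), "R" (3x3) and "t" (3): a world point X has camera coordinates R X + t. Camera axes: x right, y down, z forward; pixel columns grow to the right and rows downward; lengths in m; the calibration is good to about 2 mm. A picture is of the moment at which its call begins. camera_params takes no time and is no camera call.
- manip.finish_job(): hands the job in, once; it reports no verdict.
The state is a dict: "time_s": time; "joint_positions": joint angles; "qvel": joint speeds; "tau": joint torques, N m; "eef_pos": TCP position; "ee_rot": TCP orientation; "force": force on the tool from outside, world axes, zero at the start; "wrist_torque": the same for the moment, N m; "grip_width": finger opening in m.
Only numpy, scipy, OpenCV 4.12 (cv2) and the standard library are available. Lean on these libraries where they do the work, as an engineer would, in place of code of your own. Each camera call takes 0.05 s, during which the arm holds its last target. There are 200 camera calls.

## Working session

There is one attempt and no reset: what is moved stays moved. The work goes in short steps, Python scripts to look and compute and a shell command to move; the robot and the scene stay as the last step left them, time stands still between calls to the robot, and variables do not carry over. Pictures are saved under pics/ and viewed, about 8 in all and at most 12, crops included, and the job is handed in when it is done.

```bash
mkdir -p pics
python3 - <<'E'
from bench import manip
import cv2,numpy as np
a=manip.get_image("scene");b=manip.get_image("top")
cv2.imwrite("pics/s0.png",a[:,:,::-1]);cv2.imwrite("pics/t0.png",b[:,:,::-1])
for n in("scene","top"):
  p=manip.camera_params(n);print(n,np.round(p["camera_matrix"],1).tolist(),np.round(p["R"],3).tolist(),np.round(p["t"],3).tolist())
o=manip.get_obs();print(o["time_s"],o["eef_pos"],o["ee_rot"],o["force"],o["grip_width"],manip.grip_depth)
E
```

```text
scene [[428.1, 0.0, 254.7], [0.0, 428.1, 198.0], [0.0, 0.0, 1.0]] [[-0.692, 0.722, -0.007], [0.405, 0.38, -0.832], [-0.598, -0.578, -0.555]] [0.423, -0.135, 1.408]
top [[463.9, 0.0, 251.3], [0.0, 463.9, 185.4], [0.0, 0.0, 1.0]] [[-0.027, -1.0, 0.01], [-0.996, 0.026, -0.085], [0.085, -0.012, -0.996]] [-0.047, 0.568, 1.497]
0.1 [ 0.15984008 -0.60374684  0.21395379] [-3.11410890e+00 -4.05305577e-01  2.85637521e-04] [-0.23362847  0.43855506 -0.32103059] 0.09168705592729161 -0.0187
```

View pics/t0.png

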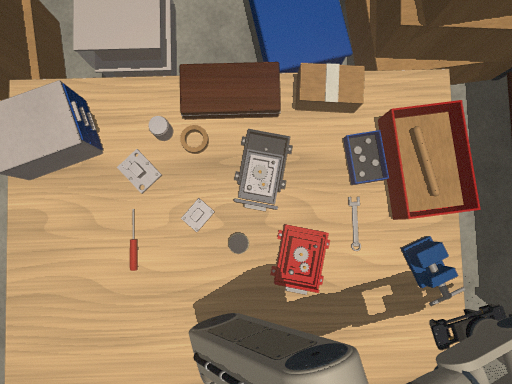

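View pics/s0.png

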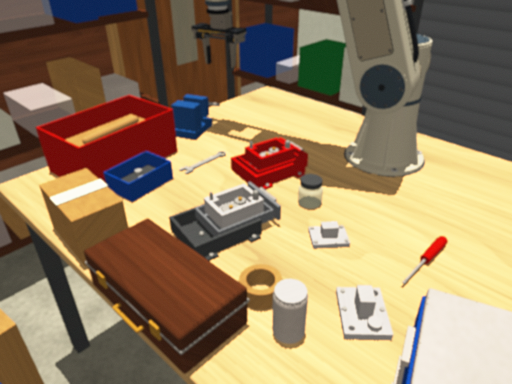

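Top view: grey jig at (263,170), with the drawer's lip at about (257,207). The red jig look-alike is at (302,258). Cover candidates are the larger plate at (138,171) and the smaller plate at (198,214). The larger one shows a boss and bores, so I'll check it in a crop.

Run:
```python
import cv2,numpy as np
b=cv2.imread("pics/t0.png")
c=cv2.resize(b[140:235,110:220],None,fx=5,fy=5,interpolation=cv2.INTER_CUBIC)
d=cv2.resize(b[120:220,225:305],None,fx=5,fy=5,interpolation=cv2.INTER_CUBIC)
h=max(c.shape[0],d.shape[0]);pad=lambda x:cv2.copyMakeBorder(x,0,h-x.shape[0],0,0,0)
m=np.hstack([pad(c),pad(d)]);print(m.shape)
cv2.imwrite("pics/c1.png",cv2.resize(m,(798,int(h*798/m.shape[1]))))
```

```text
(500, 950, 3)
```

View pics/c1.png

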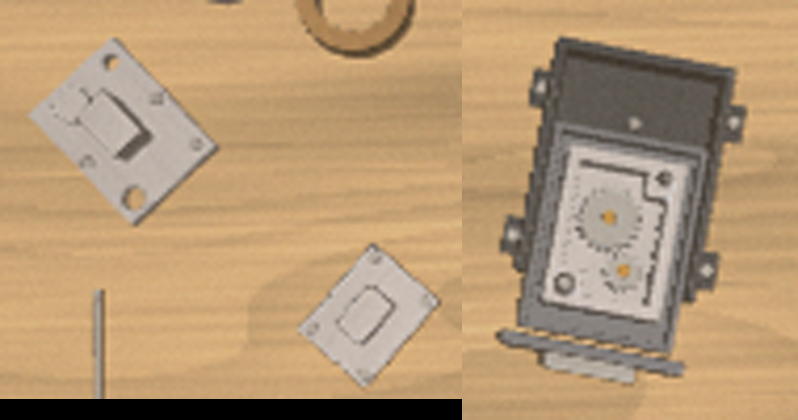

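Crop (scale 4.2): the larger plate has the two bores, big at px (142,187) and small at (136,155), plus the round boss, so it's the right cover. The plate at (198,214) has none, so it's the other cover. In the grey jig, the big dowel is at px (249,187) and the small one at (273,162). Next I'll measure these.

```bash
cat > h.py <<'E'
from bench import manip
import cv2,numpy as np
from scipy.spatial.transform import Rotation as Ro
def cast(n,uv,z):
    p=manip.camera_params(n);R,t=np.array(p["R"]),np.array(p["t"])
    d=R.T@np.linalg.inv(p["camera_matrix"])@np.array([uv[0],uv[1],1.]);c=-R.T@t
    return c+d*(z-c[2])/d[2]
def proj(n,X):
    p=manip.camera_params(n);q=np.array(p["camera_matrix"])@(np.array(p["R"])@np.array(X,float)+p["t"]);return q[:2]/q[2]
def tool(goal,yaw_deg=None):
    """cm/6deg row values to reach TCP goal; yaw = direction of tool y axis in world (deg), mod 180"""
    o=manip.get_obs();R=Ro.from_rotvec(o["ee_rot"]).as_matrix()
    s=R.T@(np.array(goal)-o["eef_pos"])*100
    y=np.degrees(np.arctan2(R[1,1],R[0,1]));tw=None
    if yaw_deg is not None: tw=-(((yaw_deg-y)+90)%180-90)/6
    print("tcp",o["eef_pos"].round(4),"yaw_y",y.round(2),"tilt",R[:,2].round(3),"slide cm",s.round(2),"twist",tw,"q6",o["joint_positions"][5],"t",o["time_s"])
def blob(g,c,r,k=6):
    """dark centroid near c on 6x upsampled grey"""
    x0,y0=int(c[0])-r,int(c[1])-r
    w=cv2.resize(g[y0:y0+2*r+1,x0:x0+2*r+1],None,fx=k,fy=k,interpolation=cv2.INTER_CUBIC)
    th,m=cv2.threshold(w,0,255,cv2.THRESH_BINARY_INV+cv2.THRESH_OTSU)
    n,l,st,ce=cv2.connectedComponentsWithStats(m)
    q=(np.array(c)-[x0,y0]+.5)*k
    i=1+np.argmin([np.hypot(*(ce[j]-q))-.02*st[j,4] for j in range(1,n)])
    return (ce[i]+.5)/k-.5+[x0,y0],st[i,4]/k/k
E
python3 - <<'E'
from h import *
b=cv2.imread("pics/t0.png");g=cv2.cvtColor(b,cv2.COLOR_BGR2GRAY)
P=lambda n,v:print(n,np.round(v,4))
BB,a1=blob(g,(141.9,187.1),4);SB,a2=blob(g,(136.2,154.8),3)
P("bores px",[BB,SB]);P("areas",[a1,a2])
A=cast("top",BB,.014);B=cast("top",SB,.014);P("bores",[A,B])
def frame(A,B):
    d=(B-A)[:2];yaw=np.arctan2(d[1],d[0])-np.arctan2(-60,92);c=(A+B)[:2]/2
    print("len",np.hypot(*d).round(4),"(0.1098) yaw deg",np.degrees(yaw).round(2),"centre",c.round(4))
frame(A,B)
D1,a1=blob(g,(249.3,187.4),4);D2,a2=blob(g,(273.1,162.4),3)
P("dowels px",[D1,D2]);P("areas",[a1,a2])
D1=cast("top",D1,.102);D2=cast("top",D2,.102);P("dowels",[D1,D2]);frame(D1,D2)
# plate rect
hsv=cv2.cvtColor(b,cv2.COLOR_BGR2HSV);m=((hsv[...,1]<50)&(hsv[...,2]>110)).astype(np.uint8)*255
m=cv2.morphologyEx(m,cv2.MORPH_CLOSE,np.ones((5,5)))
for cn in cv2.findContours(m,0,2)[0]:
    (c,s,an)=cv2.minAreaRect(cn)
    if 250<cv2.contourArea(cn)<6000 and 100<c[0]<310 and c[1]<300:
        pts=np.array([cast("top",p,.014)[:2] for p in cv2.boxPoints((c,s,an))]);e=pts[1]-pts[0]; f=pts[2]-pts[1]
        P("rect px",c);P(" c",pts.mean(0));print("  size",np.hypot(*e),np.hypot(*f),np.degrees([np.arctan2(e[1],e[0]),np.arctan2(f[1],f[0])])) 
P("lip (top px 258,208)",cast("top",(225+(590-462)/4.2,120+372/4.2),.054))
P("can/jar/tape",[cast("top",(160,126),.11),cast("top",(238,242),.075),cast("top",(194,139),.045)])
tool([.5,0,.2],0)
E
```

```text
bores px [[139.9104 186.3851]
 [135.3255 153.8659]]
areas [11.1389  7.6667]
bores [[0.5738 0.3042 0.014 ]
 [0.6823 0.3186 0.014 ]]
len 0.1095 (0.1098) yaw deg 40.66 centre [0.628  0.3114]
dowels px [[248.847  187.2047]
 [272.6286 162.0724]]
areas [21.1389 11.8611]
dowels [[ 0.5544 -0.0539  0.102 ]
 [ 0.6312 -0.1304  0.102 ]]
len 0.1084 (0.1098) yaw deg -11.75 centre [ 0.5928 -0.0921]
rect px [197.3134 214.6383]
 c [0.4758 0.1169]
  size 0.08865572626672487 0.06915567927234063 [ -42.07787469 -132.29682028]
rect px [138.9086 170.6974]
 c [0.626  0.3072]
  size 0.08929498402891355 0.1204284447724056 [ -47.20377764 -137.89297762]
rect px [259.5271 178.8211]
 c [ 0.589  -0.0907]
  size 0.20640622575870152 0.16411563830224704 [ -3.67539073 -93.78615471]
rect px [158.25 125.25]
 c [0.7767 0.2418]
  size 0.061294409195463403 0.06461745207821236 [ -45.44555458 -136.55453874]
lip (top px 258,208) [ 0.489  -0.0736  0.054 ]
can/jar/tape [[ 0.7528  0.2184  0.11  ]
 [ 0.385  -0.0154  0.075 ]
 [ 0.7213  0.1202  0.045 ]]
tcp [ 0.1598 -0.6037  0.214 ] yaw_y -75.17 tilt [-0.     0.001 -1.   ] slide cm [ 48.34 -49.65   1.46] twist -12.528186345450308 q6 -0.002413779241215112 t 0.1
```

```bash
python3 -m pendant '[{"slide":[21,-22,1],"twist":2.2},{"slide":[21,-22,1],"twist":2.2},{"slide":[21,-22,1],"twist":2.2},{"slide":[21,-22,1],"twist":2.2},{"slide":[21,-22,1],"twist":2.2},{"slide":[42,-44,1],"twist":4.4},{"slide":[42,-44,1],"twist":4.4},{"slide":[42,-44,1],"twist":4.4},{"slide":[42,-44,1],"twist":4.4},{"slide":[42,-44,1],"twist":4.4}]' 1 30; python3 -m pendant '[{"slide":[0,0,0],"twist":0},{"slide":[0,0,0],"twist":0}]'
python3 - <<'E'
from h import *
tool([.455,-.0666,.044],78.4)
E
```

```text
time_s: 0.93
eef_pos: [0.3581, -0.2433, 0.2061]
ee_rot: [-3.125, 0.318, -0.0]
force: [1.1, -0.4, 0.1]
grip_width: 0.0269
time_s: 1.1
eef_pos: [0.3586, -0.2433, 0.2061]
ee_rot: [-3.126, 0.309, 0.0]
force: [0.6, 0.3, 0.9]
grip_width: 0.0142
tcp [ 0.3586 -0.2433  0.2061] yaw_y -101.3 tilt [-0.  0. -1.] slide cm [  6.   -19.22  16.21] twist 0.0507718118063849 q6 1.1682625989408213 t 1.1
```

```bash
python3 -m pendant '[{"slide":[6,-19.2,3],"twist":0},{"slide":[6,-19.2,3],"twist":0},{"slide":[6,-19.2,3],"twist":0},{"slide":[6,-19.2,3],"twist":0},{"slide":[6,-19.2,3],"twist":0},{"slide":[6,-19.2,3],"twist":0},{"slide":[6,-19.2,9],"twist":0},{"slide":[6,-19.2,9],"twist":0},{"slide":[6,-19.2,9],"twist":0}]'
python3 - <<'E'
from h import *
tool([.455,-.0666,.045],78.4)
cv2.imwrite("pics/s1.png",manip.get_image("scene")[100:300,130:400,::-1].repeat(2,0).repeat(2,1))
E
```

```text
time_s: 1.85
eef_pos: [0.4521, -0.07, 0.1128]
ee_rot: [3.125, -0.318, -0.01]
force: [-1.8, 0.4, 0.0]
grip_width: 0.0001
tcp [ 0.4521 -0.07    0.1128] yaw_y -101.62 tilt [-0.007  0.001 -1.   ] slide cm [ 0.25 -0.4   6.78] twist -0.003003893430559401 q6 1.6173256555097821 t 1.85
```

View pics/s1.png

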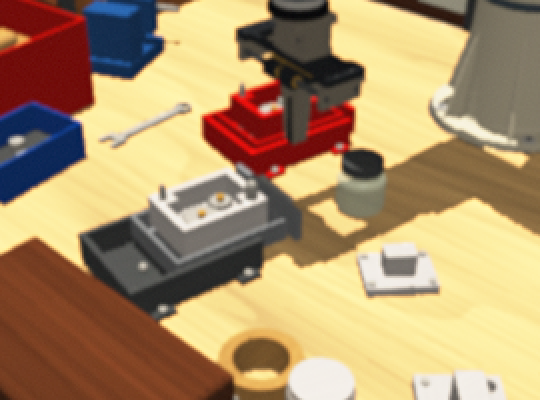

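The shut gripper hangs in front of the drawer lip (fingers at crop (295,125)), clear of the jar and above the red jig. Next I lower it and push.

```bash
python3 -m pendant '[{"slide":[0.2,-0.4,3.4],"twist":0},{"slide":[0.2,-0.4,6.8],"twist":0},{"slide":[0.2,-0.4,6.8],"twist":0},{"slide":[0.2,-0.4,6.8],"twist":0}]'; python3 -m pendant '[{"slide":[1,0,0],"twist":0},{"slide":[2,0,0],"twist":0},{"slide":[3,0,0],"twist":0},{"slide":[4,0,0],"twist":0},{"slide":[4,0,0],"twist":0},{"slide":[4,0,0],"twist":0}]'; python3 -m pendant '[{"slide":[0.6,0,0],"twist":0},{"slide":[1.2,0,0],"twist":0},{"slide":[1.8,0,0],"twist":0},{"slide":[2,0,0],"twist":0},{"slide":[2,0,0],"twist":0}]'
```

```text
time_s: 2.23
eef_pos: [0.4573, -0.0665, 0.0485]
ee_rot: [3.125, -0.318, -0.004]
force: [1.0, -0.8, 0.1]
grip_width: 0.0005
time_s: 2.73
eef_pos: [0.4986, -0.0739, 0.0487]
ee_rot: [3.126, -0.317, 0.003]
force: [-0.1, 1.2, 0.4]
grip_width: 0.0004
time_s: 3.15
eef_pos: [0.5143, -0.0772, 0.0476]
ee_rot: [-3.125, 0.317, 0.009]
force: [-9.8, 1.6, 7.3]
grip_width: 0.0008
```

```bash
python3 -m pendant '[{"slide":[0.5,0,0],"twist":0},{"slide":[1,0,0],"twist":0},{"slide":[1.5,0,0],"twist":0},{"slide":[1.5,0,0],"twist":0}]'; python3 -m pendant '[{"slide":[0.5,0,0],"twist":0},{"slide":[1,0,0],"twist":0},{"slide":[1,0,0],"twist":0}]';python3 - <<'E'
from h import *
cv2.imwrite("pics/t1.png",manip.get_image("top")[:,:,::-1])
b=cv2.imread("pics/t1.png");cv2.imwrite("pics/t1c.png",cv2.resize(b[120:220,225:315],None,fx=6,fy=6,interpolation=cv2.INTER_CUBIC))
E
```

```text
time_s: 3.48
eef_pos: [0.5256, -0.0797, 0.047]
ee_rot: [-3.125, 0.317, 0.02]
force: [-18.3, 3.5, 14.4]
grip_width: 0.0004
time_s: 3.73
eef_pos: [0.5261, -0.0798, 0.0459]
ee_rot: [-3.123, 0.317, 0.049]
force: [-44.5, 10.7, 37.1]
grip_width: 0.0006
```

View pics/t1c.png

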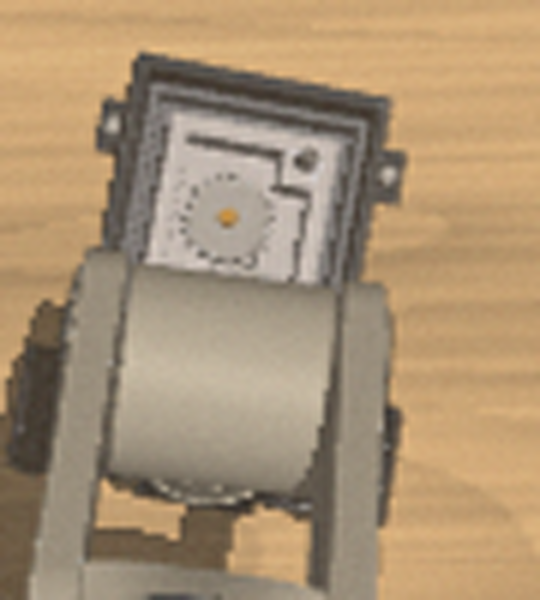

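The drawer looks flush at the back of the shell and the push force shot up at the stop. I'll back off, lift, and check that it stays.

```bash
python3 -m pendant '[{"slide":[-1,0,0],"twist":0},{"slide":[-2.5,0,0],"twist":0},{"slide":[-5,0,0],"twist":0},{"slide":[-5,0,-3],"twist":0},{"slide":[-5,0,-7],"twist":0},{"slide":[-5,0,-11],"twist":0},{"slide":[-5,0,-15],"twist":0},{"slide":[-5,4,-17],"twist":0},{"slide":[-7,8,-17],"twist":0},{"slide":[-10,12,-17],"twist":0}]' 0 30
python3 - <<'E'
from h import *
cv2.imwrite("pics/t2.png",manip.get_image("top")[:,:,::-1])
cv2.imwrite("pics/s2.png",manip.get_image("scene")[:,:,::-1])
b=cv2.imread("pics/t2.png");c=cv2.resize(b[120:220,225:315],None,fx=5,fy=5,interpolation=cv2.INTER_CUBIC)
s=cv2.imread("pics/s2.png");d=cv2.resize(s[170:270,160:300],None,fx=2.4,fy=2.4,interpolation=cv2.INTER_CUBIC)
d=cv2.copyMakeBorder(d,0,500-d.shape[0],0,0,0)
cv2.imwrite("pics/c2.png",np.hstack([c,d]))
tool([.626,.307,.2],132.4)
E
```

```text
time_s: 4.62
eef_pos: [0.4314, -0.1728, 0.2204]
ee_rot: [3.124, -0.313, 0.009]
force: [-0.2, -0.8, -0.6]
grip_width: 0.0656
tcp [ 0.4264 -0.1738  0.2186] yaw_y -101.76 tilt [-0.001 -0.001 -1.   ] slide cm [  9.74 -51.14   1.79] twist -9.02682861122969 q6 1.3875487460402072 t 4.7167
```

View pics/c2.png

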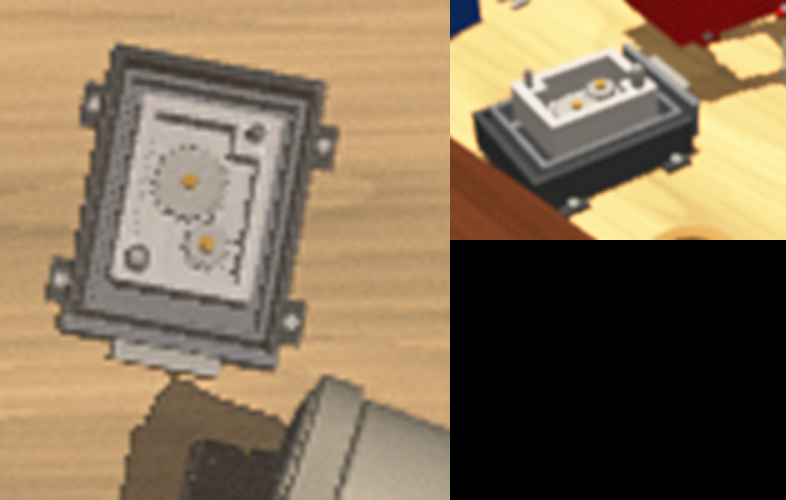

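Drawer is home: the shell and drawer edges are concentric, the lip protrudes only at crop (165,357), and nothing else has moved. Dowels now sit at about px (252,171) and (276,146). I'll move over the cover while I measure them.

```bash
python3 -m pendant '[{"slide":[5,-26,1],"twist":-4.5},{"slide":[5,-26,1],"twist":-4.5},{"slide":[5,-26,1],"twist":-4.5},{"slide":[5,-26,1],"twist":-4.5},{"slide":[5,-26,1],"twist":-4.5},{"slide":[5,-26,1],"twist":-4.5},{"slide":[9.7,-51.1,1],"twist":-9},{"slide":[9.7,-51.1,1],"twist":-9},{"slide":[9.7,-51.1,1],"twist":-9},{"slide":[9.7,-51.1,1],"twist":-9}]'
python3 - <<'E'
from h import *
b=cv2.imread("pics/t2.png");g=cv2.cvtColor(b,cv2.COLOR_BGR2GRAY)
P=lambda n,v:print(n,np.round(v,4))
def fr(A,B):
    d=(B-A)[:2];print("len",np.hypot(*d).round(4),"yaw",np.degrees(np.arctan2(d[1],d[0])-np.arctan2(-60,92)).round(2),"c",((A+B)/2).round(4)[:2])
a,n1=blob(g,(251.9,171.2),3);c,n2=blob(g,(275.6,145.9),3);P("dowel px",[a,c]);print(n1,n2)
A,B=cast("top",a,.102),cast("top",c,.102);P("dowels",[A,B]);fr(A,B)
fr(cast("top",(251.9,171.2),.102),cast("top",(275.6,145.9),.102))
hsv=cv2.cvtColor(b,cv2.COLOR_BGR2HSV)
# cover bores in eyeball
fr(cast("top",(141.5,186.7),.012),cast("top",(135.8,154.4),.012))
for nm,m,z in(("half",(hsv[...,1]<40)&(hsv[...,2]>165),.08),("shell",(hsv[...,1]<70),.044)):
    m=m.astype(np.uint8)*255;m[:,:225]=0;m[:,315:]=0;m[192:]=0;m[:115]=0
    if nm=="shell": m=cv2.morphologyEx(m,cv2.MORPH_OPEN,np.ones((17,17)))
    else: m=cv2.morphologyEx(m,cv2.MORPH_CLOSE,np.ones((7,7)));m=cv2.morphologyEx(m,cv2.MORPH_OPEN,np.ones((5,5)))
    cn=max(cv2.findContours(m,0,2)[0],key=cv2.contourArea)
    p=np.array([cast("top",q,z)[:2] for q in cv2.boxPoints(cv2.minAreaRect(cn))]);e=p[1]-p[0];f=p[2]-p[1]
    print(nm,"c",p.mean(0).round(4),"size",np.hypot(*e).round(3),np.hypot(*f).round(3),np.degrees([np.arctan2(e[1],e[0]),np.arctan2(f[1],f[0])]).round(2))
E
```

```text
time_s: 5.55
eef_pos: [0.5884, 0.2174, 0.2082]
ee_rot: [-2.925, -1.147, -0.001]
force: [0.5, 0.5, 0.7]
grip_width: 0.0919
dowel px [[251.9274 171.3671]
 [275.5428 146.3378]]
22.527777777777775 12.916666666666666
dowels [[ 0.6037 -0.0648  0.102 ]
 [ 0.6807 -0.1411  0.102 ]]
len 0.1084 yaw -11.59 c [ 0.6422 -0.103 ]
len 0.1092 yaw -11.38 c [ 0.6432 -0.103 ]
len 0.1096 yaw 42.61 c [0.6268 0.3085]
half c [ 0.6447 -0.1046] size 0.12 0.09 [ -11.77 -101.89]
shell c [ 0.6344 -0.1019] size 0.19 0.145 [ -8.75 -98.9 ]
```

Run:
```python
from h import *
tool([.6265,.308,.10],132.5)
```

```text
tcp [0.5884 0.2174 0.2082] yaw_y -47.17 tilt [ 0.  0. -1.] slide cm [ 8.95 -4.05 10.82] twist 0.055616286143750436 q6 1.1745543801251614 t 5.55
```

```bash
python3 -m pendant '[{"slide":[9,-4.1,1],"twist":0},{"slide":[9,-4.1,1],"twist":0},{"slide":[9,-4.1,1],"twist":0},{"slide":[9,-4.1,5],"twist":0},{"slide":[9,-4.1,9],"twist":0},{"slide":[9,-4.1,10.5],"twist":0},{"slide":[9,-4.1,10.5],"twist":0},{"slide":[9,-4.1,10.5],"twist":0}]'
python3 - <<'E'
from h import *
tool([.6265,.308,.028],132.5)
s=manip.get_image("scene")[:,:,::-1];cv2.imwrite("pics/s3.png",cv2.resize(s[220:384,250:450],None,fx=3,fy=3,interpolation=cv2.INTER_CUBIC))
E
```

```text
time_s: 6.22
eef_pos: [0.6261, 0.3058, 0.1025]
ee_rot: [-2.929, -1.137, 0.002]
force: [0.7, -0.0, 0.5]
grip_width: 0.0921
tcp [0.6261 0.3058 0.1025] yaw_y -47.55 tilt [-0.001 -0.001 -1.   ] slide cm [ 0.18 -0.13  7.45] twist -0.00883502878048148 q6 1.2820178518588672 t 6.2167
```

View pics/s3.png

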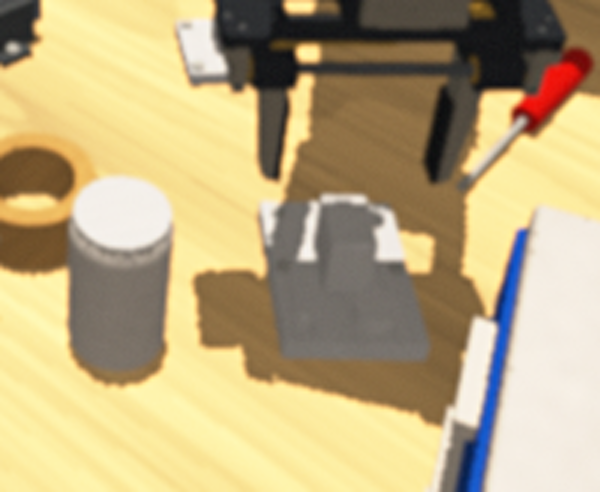

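The open fingers, at crop (272,130) and (450,130), straddle the lug at (350,240). They are clear of the can and the white box. I'll go down and grip.

```bash
python3 -m pendant '[{"slide":[0.2,-0.1,3],"twist":0},{"slide":[0.2,-0.1,6],"twist":0},{"slide":[0.2,-0.1,7.4],"twist":0},{"slide":[0.2,-0.1,7.4],"twist":0},{"slide":[0.2,-0.1,7.4],"twist":0},{"slide":[0.2,-0.1,7.4],"twist":0}]'; python3 -m pendant '[{"slide":[0,0,0],"twist":0},{"slide":[0,0,0],"twist":0},{"slide":[0,0,0],"twist":0},{"slide":[0,0,0],"twist":0},{"slide":[0,0,0],"twist":0},{"slide":[0,0,0],"twist":0},{"slide":[0,0,0],"twist":0},{"slide":[0,0,0],"twist":0}]' 1 45
```

```text
time_s: 6.77
eef_pos: [0.6286, 0.3081, 0.0316]
ee_rot: [-2.929, -1.137, -0.005]
force: [-0.5, 0.1, 0.3]
grip_width: 0.0917
time_s: 7.43
eef_pos: [0.6271, 0.3074, 0.0293]
ee_rot: [2.929, 1.137, -0.0]
force: [0.1, 0.4, 0.8]
grip_width: 0.0407
```

```bash
python3 -m pendant '[{"slide":[0,0,0],"twist":0},{"slide":[0,0,0],"twist":0},{"slide":[0,0,0],"twist":0},{"slide":[0,0,0],"twist":0},{"slide":[0,0,0],"twist":0},{"slide":[0,0,0],"twist":0}]';  python3 -m pendant '[{"slide":[0,0,-2],"twist":0},{"slide":[0,0,-4],"twist":0},{"slide":[0,0,-7],"twist":0},{"slide":[0,0,-10],"twist":0},{"slide":[0,0,-14],"twist":0},{"slide":[0,0,-14],"twist":0},{"slide":[0,0,-14],"twist":0}]'
python3 - <<'E'
from h import *
tool([.6432,-.1035,.20],78.35)
s=manip.get_image("scene")[:,:,::-1];cv2.imwrite("pics/s4f.png",s)
E
```

```text
time_s: 7.93
eef_pos: [0.6269, 0.3075, 0.0292]
ee_rot: [-2.929, -1.137, 0.001]
force: [-2.4, 2.2, 1.3]
grip_width: 0.0302
time_s: 8.52
eef_pos: [0.6287, 0.3076, 0.1715]
ee_rot: [2.929, 1.137, 0.007]
force: [0.1, -1.2, -5.2]
grip_width: 0.0298
tcp [0.6287 0.3076 0.1715] yaw_y -47.58 tilt [ 0.004  0.001 -1.   ] slide cm [-26.66  31.33  -2.9 ] twist 9.01221238559261 q6 1.2838722671359046 t 8.5167
```

```bash
python3 -m pendant '[{"slide":[-13,15.5,-3],"twist":4.5},{"slide":[-13,15.5,-3],"twist":4.5},{"slide":[-13,15.5,-3],"twist":4.5},{"slide":[-13,15.5,-3],"twist":4.5},{"slide":[-13,15.5,-3],"twist":4.5},{"slide":[-26.6,31.3,-3],"twist":9},{"slide":[-26.6,31.3,-3],"twist":9},{"slide":[-26.6,31.3,-3],"twist":9},{"slide":[-26.6,31.3,-3],"twist":9},{"slide":[-26.6,31.3,-3],"twist":9}]'; python3 -m pendant '[{"slide":[0,0,0],"twist":0},{"slide":[0,0,0],"twist":0}]'
python3 - <<'E'
from h import *
tool([.6432,-.1035,.145],78.35)
E
```

```text
time_s: 9.4
eef_pos: [0.64, -0.1049, 0.1964]
ee_rot: [3.125, -0.326, -0.007]
force: [0.0, -0.1, -5.1]
grip_width: 0.0299
time_s: 9.57
eef_pos: [0.6403, -0.1054, 0.1964]
ee_rot: [3.125, -0.322, -0.007]
force: [-0.3, 1.0, -4.6]
grip_width: 0.0293
tcp [ 0.6403 -0.1054  0.1964] yaw_y -101.78 tilt [-0.004  0.    -1.   ] slide cm [ 0.27 -0.25  5.14] twist -0.021249797487646067 q6 1.6112727557871742 t 9.5667
```

```bash
python3 -m pendant '[{"slide":[0.3,-0.2,2.5],"twist":0},{"slide":[0.3,-0.2,5],"twist":0},{"slide":[0.3,-0.2,5],"twist":0},{"slide":[0.3,-0.2,5],"twist":0},{"slide":[0.3,-0.2,5],"twist":0}]'
python3 - <<'E'
from h import *
tool([.6432,-.1035,.125],78.35)
s=manip.get_image("scene")[:,:,::-1];cv2.imwrite("pics/s5f.png",s)
t=manip.get_image("top")[:,:,::-1];cv2.imwrite("pics/t5f.png",t)
c=cv2.resize(s[160:260,165:285],None,fx=4,fy=4,interpolation=cv2.INTER_CUBIC)
d=cv2.resize(t[120:220,235:310],None,fx=4,fy=4,interpolation=cv2.INTER_CUBIC)
cv2.imwrite("pics/c5.png",np.hstack([c,d]))
E
```

```text
time_s: 9.98
eef_pos: [0.6454, -0.1008, 0.1495]
ee_rot: [-3.126, 0.315, 0.001]
force: [-0.7, 1.0, -4.3]
grip_width: 0.0298
tcp [ 0.6454 -0.1008  0.1495] yaw_y -101.51 tilt [-0.001  0.    -1.   ] slide cm [-0.16  0.31  2.45] twist 0.02363447959254472 q6 1.614402872099504 t 9.9833
```

View pics/c5.png

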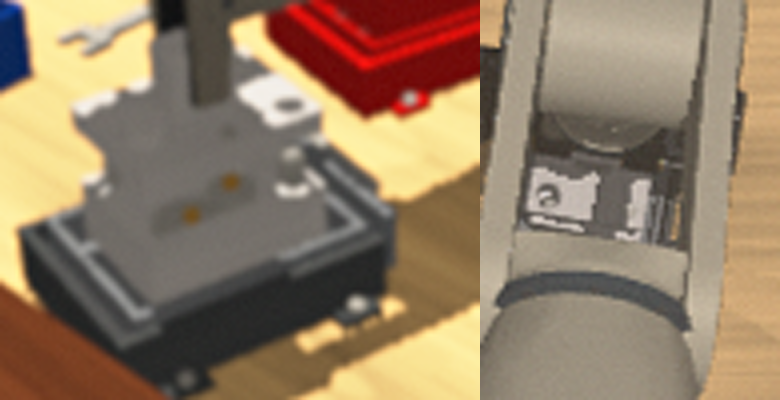

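Scene view: the cover is held level above the half, with its big bore at scene px (237,186) and the big dowel standing below it at about (238,200). In the top view the dowel shows through the bore at px (252,169). One zoomed composite should give the offset.

Run:
```python
from h import *
s2,s5,t2,t5=[cv2.imread(f"pics/{n}.png") for n in("s2","s5f","t2","t5f")]
print("pred big dowel top scene",proj("scene",[.6037,-.0648,.102]),"small",proj("scene",[.6807,-.1411,.102]))
def cr(im,x,y,n=16,k=16):
    o=cv2.resize(im[y-n//2:y+n//2,x-n//2:x+n//2],None,fx=k,fy=k,interpolation=cv2.INTER_CUBIC)
    for i in range(0,n,4):
        cv2.putText(o,str(x-n//2+i),(i*k,10),0,.35,(0,0,255));cv2.putText(o,str(y-n//2+i),(0,i*k+10),0,.35,(255,0,0))
        cv2.line(o,(i*k+k//2,12),(i*k+k//2,18),(0,0,255));cv2.line(o,(24,i*k+k//2),(30,i*k+k//2),(255,0,0))
    return o
a=np.hstack([cr(s2,238,200),cr(s2,188,207),cr(t2,252,171)])
b=np.hstack([cr(s5,237,186),cr(s5,188,207),cr(t5,252,169)])
cv2.imwrite("pics/c6.png",np.vstack([a,b]))
```

```text
pred big dowel top scene [237.37828232 197.76649073] small [192.14051032 198.67415573]
```

View pics/c6.png

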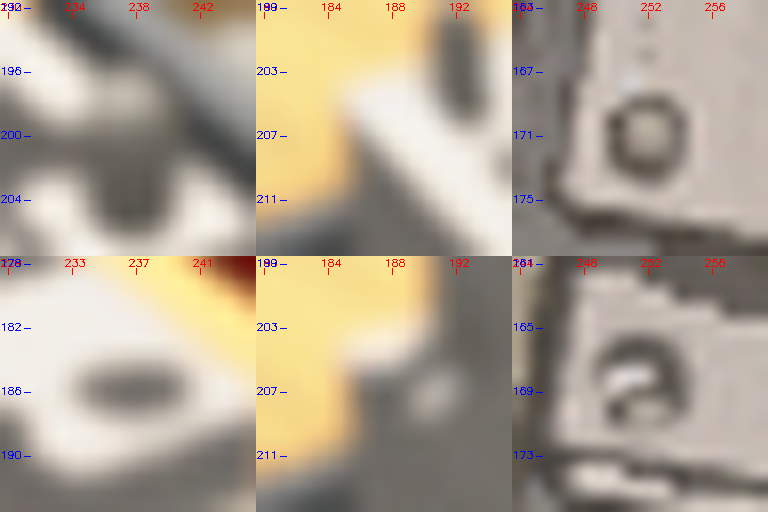

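Run:
```python
from h import *
for z in(.134,.136,.138): print(z,"top",cast("top",(251.7,168.4),z).round(4),"scene",cast("scene",(236.75,185.7),z).round(4))
for z in(.100,.102): print("dowel",cast("top",(251.94,171.0),z).round(4),cast("scene",(237.6,197.6),z).round(4))
for i in range(4):
    manip.get_image("top");tool([.6432,-.1035,.125],78.35)
# expected bore from TCP
y=np.radians(-11.6);R=np.array([[np.cos(y),-np.sin(y)],[np.sin(y),np.cos(y)]]);print("bore offset",R@[-.046,.03])
```

```text
0.134 top [ 0.6091 -0.0639  0.134 ] scene [ 0.6016 -0.0677  0.134 ]
0.136 top [ 0.6089 -0.0639  0.136 ] scene [ 0.6038 -0.0654  0.136 ]
0.138 top [ 0.6086 -0.0639  0.138 ] scene [ 0.606 -0.063  0.138]
dowel [ 0.6051 -0.0649  0.1   ] [ 0.6008 -0.0671  0.1   ]
dowel [ 0.6048 -0.0649  0.102 ] [ 0.6028 -0.0649  0.102 ]
tcp [ 0.6462 -0.1013  0.1508] yaw_y -101.54 tilt [ 0.002 -0.    -1.   ] slide cm [-0.26  0.27  2.58] twist 0.01786978851779016 q6 1.614407300969988 t 10.1333
tcp [ 0.6461 -0.1014  0.1507] yaw_y -101.55 tilt [ 0.002 -0.    -1.   ] slide cm [-0.25  0.26  2.57] twist 0.01667723019530361 q6 1.6143650309431494 t 10.1833
tcp [ 0.646  -0.1015  0.1506] yaw_y -101.56 tilt [ 0.002 -0.    -1.   ] slide cm [-0.23  0.25  2.56] twist 0.015822052988767155 q6 1.6143141314652198 t 10.2333
tcp [ 0.6458 -0.1016  0.1503] yaw_y -101.56 tilt [ 0.001 -0.    -1.   ] slide cm [-0.22  0.24  2.53] twist 0.014443107595392727 q6 1.6143229526630112 t 10.2833
bore offset [-0.03902812  0.03863684]
```

```bash
python3 -m pendant '[{"slide":[-0.2,0.2,0.7],"twist":0},{"slide":[-0.2,0.2,0.7],"twist":0},{"slide":[-0.2,0.2,0.7],"twist":0},{"slide":[-0.2,0.2,0.7],"twist":0},{"slide":[-0.2,0.2,0.7],"twist":0},{"slide":[-0.2,0.2,0.7],"twist":0},{"slide":[-0.2,0.2,0.7],"twist":0},{"slide":[-0.2,0.2,0.7],"twist":0},{"slide":[-0.2,0.2,0.7],"twist":0},{"slide":[-0.2,0.2,0.7],"twist":0}]'
python3 - <<'E'
from h import *
tool([.643,-.1032,.134],78.35)
E
```

```text
time_s: 11.12
eef_pos: [0.643, -0.1032, 0.1424]
ee_rot: [3.126, -0.317, 0.0]
force: [-0.8, -0.3, -5.3]
grip_width: 0.0294
tcp [ 0.643  -0.1032  0.1424] yaw_y -101.57 tilt [ 0. -0. -1.] slide cm [0.   0.   0.84] twist 0.013054054679988289 q6 1.6113849700427283 t 11.1167
```

```bash
python3 -m pendant '[{"slide":[0,0,0.4],"twist":0},{"slide":[0,0,0.8],"twist":0},{"slide":[0,0,1.2],"twist":0},{"slide":[0,0,1.5],"twist":0},{"slide":[0,0,1.5],"twist":0},{"slide":[0,0,1.5],"twist":0}]';  python3 -m pendant '[{"slide":[0,0,0.2],"twist":0},{"slide":[0,0,0.4],"twist":0},{"slide":[0,0,0.4],"twist":0},{"slide":[0,0,0.4],"twist":0}]'
```

```text
time_s: 11.62
eef_pos: [0.6427, -0.1031, 0.1269]
ee_rot: [-3.126, 0.317, 0.001]
force: [-1.1, -0.5, -4.4]
grip_width: 0.0299
time_s: 11.95
eef_pos: [0.6429, -0.1031, 0.1233]
ee_rot: [-3.126, 0.317, 0.0]
force: [-0.8, -0.5, -3.2]
grip_width: 0.0294
```

The underside is about 8 mm past the dowel tips with no contact load, so the bores have threaded on. I'll carry on down to the seat.

```bash
python3 -m pendant '[{"slide":[0,0,0.3],"twist":0},{"slide":[0,0,0.6],"twist":0},{"slide":[0,0,0.9],"twist":0},{"slide":[0,0,1.1],"twist":0},{"slide":[0,0,1.1],"twist":0},{"slide":[0,0,1.1],"twist":0}]';  python3 -m pendant '[{"slide":[0,0,0.2],"twist":0},{"slide":[0,0,0.3],"twist":0},{"slide":[0,0,0.3],"twist":0},{"slide":[0,0,0.3],"twist":0},{"slide":[0,0,0.3],"twist":0}]'
```

```text
time_s: 12.45
eef_pos: [0.6428, -0.1031, 0.1121]
ee_rot: [-3.126, 0.317, 0.001]
force: [0.7, 0.7, -4.8]
grip_width: 0.0294
time_s: 12.87
eef_pos: [0.643, -0.1031, 0.1093]
ee_rot: [-3.126, 0.317, 0.0]
force: [-0.4, -0.9, -5.2]
grip_width: 0.0301
```

```bash
for i in 1 2 3; do python3 -m pendant '[{"slide":[0,0,0.1],"twist":0},{"slide":[0,0,0.1],"twist":0},{"slide":[0,0,0.1],"twist":0},{"slide":[0,0,0.1],"twist":0},{"slide":[0,0,0.1],"twist":0}]'|grep -E 'pos|force'; done
```

```text
eef_pos: [0.6431, -0.1031, 0.1088]
force: [-2.8, -0.1, 4.3]
eef_pos: [0.6431, -0.1032, 0.1078]
force: [-4.4, 0.7, 6.4]
eef_pos: [0.6431, -0.1032, 0.107]
force: [-4.1, 0.0, 7.8]
```

```bash
python3 -m pendant '[{"slide":[-0.05,0,0.1],"twist":0},{"slide":[-0.05,0,0.2],"twist":0},{"slide":[-0.05,0,0.3],"twist":0},{"slide":[-0.05,0,0.3],"twist":0},{"slide":[-0.05,0,0.3],"twist":0},{"slide":[-0.05,0,0.3],"twist":0},{"slide":[-0.05,0,0.3],"twist":0},{"slide":[-0.05,0,0.3],"twist":0}]'|grep -E 'pos|force|grip'
python3 - <<'E'
from h import *
s=manip.get_image("scene")[:,:,::-1];t=manip.get_image("top")[:,:,::-1];cv2.imwrite("pics/s7f.png",s);cv2.imwrite("pics/t7f.png",t)
c=cv2.resize(s[160:260,165:285],None,fx=4,fy=4,interpolation=cv2.INTER_CUBIC)
d=cv2.resize(t[120:220,235:310],None,fx=4,fy=4,interpolation=cv2.INTER_CUBIC)
cv2.imwrite("pics/c7.png",np.hstack([c,d]))
o=manip.get_obs();print(o["eef_pos"],o["force"],o["wrist_torque"])
E
```

```text
eef_pos: [0.6431, -0.1032, 0.1047]
force: [-4.1, 0.3, 12.6]
grip_width: 0.0298
[ 0.64312275 -0.10319882  0.10470594] [-4.6297777   0.54862477 12.54110483] [0.24282591 0.91610529 0.02735722]
```

View pics/c7.png

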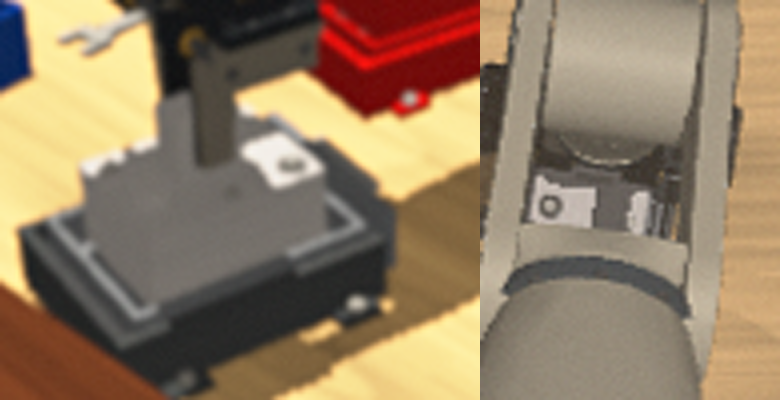

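The pair is closed flush in both views and the big dowel shows in its bore (scene crop (292,163), top crop (550,205)). Height and force both say about 4.3 mm of sinking, so I'll add a touch more, settle, and hand in.

```bash
python3 -m pendant '[{"slide":[0,0,0.07],"twist":0},{"slide":[0,0,0.07],"twist":0},{"slide":[0,0,0.07],"twist":0},{"slide":[0,0,0.07],"twist":0},{"slide":[0,0,0.07],"twist":0},{"slide":[0,0,0.07],"twist":0},{"slide":[0,0,0.07],"twist":0},{"slide":[0,0,0.07],"twist":0}]'
python3 - <<'E'
from h import *
o=manip.get_obs();print(o["eef_pos"],o["force"],o["ee_rot"],np.abs(o["qvel"]).max())
if .1015<o["eef_pos"][2]<.106 and 10<o["force"][2]<19: print("finish",manip.finish_job())
E
```

```text
time_s: 15.55
eef_pos: [0.6431, -0.1032, 0.1042]
ee_rot: [3.125, -0.317, 0.002]
force: [-4.8, 0.6, 14.0]
grip_width: 0.0297
[ 0.64312564 -0.10319996  0.10415839] [-4.77944374  0.59465113 13.99327722] [ 3.12545871e+00 -3.16794299e-01  2.44339845e-03] 0.000649226420183053
the job is handed in; nothing more can be done
finish None
```

I closed the drawer, fitted the two-bore cover over the dowels, pressed the pair down about 5 mm and handed the job in at about 15.6 s. The arm is still gripping and pressing, and no verdict was reported.

- **Drawer:** I pushed it home with the shut fingers until the force rose sharply at the stop, to about 44 N. After I backed off, it stayed flush in both camera views.
- **Cover:** I picked it up by its lug and lowered it over the dowels with no jamming load. In the last pictures it sat flush with the big dowel showing in the big bore. The small bore was hidden from both cameras, so its fit is inferred from the measured angle and the flush seat.
- **Press:** The cover seated with the tool at a height of about 109 mm and finished at 104.2 mm, so it sank about 4.8 mm. The 14 N push plus 4 N of cover weight agrees with about 5 mm, and the joints were nearly still (under 0.001 rad/s).
- **Off-nominal readings:** A sideways force of about 5 N remained at the end, from light rubbing on the dowels or a slight misalignment. A 0.5 mm correction did not remove it. During the drawer push I also saw about 37 N of upward force, of unexplained cause.
- **Other objects:** I saw nothing else moved in the pictures I viewed, but I did not measure it.

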